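# Make up a snap-fold carton in its tray

## Task

Make up the takeaway carton that lies half folded in the metal tray: fold up its left and right walls first, and only then the front wall, whose corner tabs lap outside the side walls. Push each wall up and inward until it snaps upright and stays up by itself, without crushing the card, and leave the grinder, spice jar, cheese shaker and order pad where they are.

Things in the scene. Friction and masses are not known exactly. Their poses are not given: they have to be found in the camera images.
- tray: shallow metal make-up tray screwed to the counter, outside 138 x 168 mm, with a rim 9 mm high; origin at the centre of its underside on the worktop, x from the front wall towards the back wall, y to the carton's left. Its place and its yaw (up to 0.3) vary
- carton: brown card carton, white inside, red stripe outside; floor 110 (x) x 140 (y) mm, origin 4.5 mm above the worktop under its centre, axes as the tray's. Back wall (+x) fixed upright, 50 mm high. It cannot lift or turn, but slides stiffly (2 N) in the tray up to 8 mm each way from centre, so a pushed wall gives way until the carton meets the rim. Over 40 N crushes it
- left_wall (a joint): left wall (+y), a card panel 104 mm long, 50 mm from crease to free edge, 4 mm thick; crease 8.5 mm above the worktop. Value = fold angle: 0 flat outward, 1.57 upright, starts at 0.5 to 0.85. Easy up to 1.25, then a sprung corner lock resists (about 5 to 10 N at the free edge) to 1.41; released before that, it sinks back; past it, it snaps upright and stays; hard stop at 1.60
- right_wall (a joint): right wall (-y), a card panel 104 mm long, 50 mm from crease to free edge, 4 mm thick; crease 8.5 mm above the worktop. Value = fold angle: 0 flat outward, 1.57 upright, starts at 0.5 to 0.85. Easy up to 1.25, then a sprung corner lock resists (about 5 to 10 N at the free edge) to 1.41; released before that, it sinks back; past it, it snaps upright and stays; hard stop at 1.60
- front_wall (a joint): front wall (-x), a card panel 152 mm long (22 mm end tabs), 50 mm from crease to free edge, 4 mm thick; crease 8.5 mm above the worktop. Value = fold angle: 0 flat outward, 1.57 upright, starts at 0.5 to 0.85. Easy up to 1.25, then a sprung corner lock resists (about 5 to 10 N at the free edge) to 1.41; released before that, it sinks back; past it, it snaps upright and stays; hard stop at 1.60
- left_wall_edge (a point): middle of the free edge of the left wall, on its outer (under) face, where shut fingertips can push inward while rising with it; the crease is 50 mm away, at carton y = +70 mm
- right_wall_edge (a point): middle of the free edge of the right wall, on its outer (under) face, where shut fingertips can push inward while rising with it; the crease is 50 mm away, at carton y = -70 mm
- front_wall_edge (a point): middle of the free edge of the front wall, on its outer (under) face, where shut fingertips can push inward while rising with it; the crease is 50 mm away, at carton x = -55 mm
- grinder_a: bystander: loose clear grinder with a white cap and black collar, 44 x 44 x 124 mm, origin under its base
- spice_jar: bystander: loose spice jar with a dark cap, 41 x 41 x 105 mm, origin under its base
- shaker: bystander: loose clear cheese shaker with a domed white cap, 44 x 44 x 90 mm, origin under its base
- sauce_bottle_2: tallest (264 mm) of a group of fixed sauce bottles that fills the strip from about x 0.48 to 0.64, y -0.71 to -0.31, right of the work and beside the way from the robot's start; origin under its base
- bell: call bell fixed to the counter, white dome on a black foot, 75 x 75 x 60 mm, origin under its base
- pad: bystander: loose purple order pad, 150 x 94 x 14 mm, origin under its centre

How it is judged:
By the outcome, as a careful person would: the job done as asked, in the order asked, and still so for the second after the job is handed in, with the robot touching nothing.
It also fails if it takes over 64 s, if anything falls off the work surface, if the arm or the gripper's body presses on something with over 40 N, if the wrist force passes 120 N, or if a joint passes its speed limit or range.

## Robot

A 6-joint arm with a two-finger parallel gripper is mounted at the origin on a cart in front of the work surface, level with it; the furniture and walls round the work are solid. World frame = base frame: x ahead of the robot, y to its left, z up, the work surface at z = 0. Lengths are in m, angles in rad, forces in N, time in s.
With the tool pointing down it reaches from about 0.4 to 0.825 m from the base axis. Payload 7 kg.
Tool frame: the origin (TCP) lies on the centre line of the jaws, within the pads' length; the fingertips stand 19 mm ahead of it and the grasp point (between the pads) is the TCP; z points along the fingers, y is the line along which they close (so a half turn about z gives the same grasp; the last joint's range is limited). The gripper opens to 88 mm and grips with 3 to 60 N. Pads are 19 mm wide; open, the fingers measure 130 mm over their backs; the gripper's body (78 mm by 193 mm) begins 47 mm behind the grasp point.
Start: joints at [-0.821, 0.359, 0.012, 0, -1.224, -0.288], TCP at [0.301, -0.604, 0.218] pointing down, gripper open.
Joint ranges: [-3.07, 3.07], [-1.43, 2.12], [-1.02, 1.25], [-3.03, 1.67], [-3.05, -0], [-3.03, 3.03]. Speed limits (rad/s): [2.39, 2.39, 3.01, 3.14, 3.14, 3.14].

## Interface

Orientations are given as [roll, pitch, yaw] about the fixed x, y, z axes, in that order (R = Rz(yaw) Ry(pitch) Rx(roll)).
In Python, from station import arm, imaging, models gives the robot as it stands.
- The arm moves only by the tool play_rows, never from a script. Its arguments are lists of equal length, an entry for each row: "travel": the shift along the tool's x, y, z in units of 25 mm (1.0 is 25 mm), a list of three; "twist": the turn about the tool's z in units of 0.15 rad (1.0 is 0.15 rad). A call has 1 to 8 rows; each row shifts and turns the commanded pose from where the row before left it, along the tool's axes as they then stand; what a row does not reach is not made up. A row lasts 1/8 s, in which the tool goes at most 62.5 mm and 10.7 degrees, less where a joint would pass 70% of its speed; a pose out of reach is approached as far as the arm can. A call with a number of a shift or a turn outside -1 to 1 is refused whole. A call with a gripper value outside its range is refused whole. "fingers" is the opening, from 0 (shut) to 1 (fully open), set as the call begins (left out, the last holds). The fingers move at their own pace and stop on an object; "newtons" is the grip in N (left out, the last holds). Time passes only in rows, so rows that do not move let the fingers close. It gives the time, the measured TCP pose, the force, the opening and the grip force at its end, in the units of the state.
- arm.get_state(): the state, without advancing time (a new reading comes with each control period).
- imaging.grab_frame(name): name is "scene" or "side" or "wrist"; returns a dict with "pixels" (400x640x3 uint8, red, green, blue), "fx", "fy", "cx", "cy" (pixels), "R" (3x3) and "t" (3): a world point X has camera coordinates R X + t; the wrist camera has in their place "T_tool_cam" (4x4, takes a point from camera to tool coordinates, whose origin is the TCP and whose axes are the flange's). Camera axes: x right, y down, z forward; pixel columns grow to the right and rows downward; lengths in m; the calibration is good to about 2 mm. A picture is of the moment at which its call begins: read the wrist's pose just before it. There is no depth.
- arm.job_done(): hands the job in; it is judged then, once.
Trained networks look in the newest picture that a camera, given by its name, has taken for a name from the list of things; names that differ only in an ending like _2 or _b are one class to them, and where a whole thing is asked for, a point or a joint stands for the part that bears it (a point fixed in the world has none). Each returns a list of dicts, best first, with "confidence" (0 to 1); they miss things now and then, are a little off and sometimes report something else, mostly with a low value. They report only what shows in the picture. A call takes as long as a camera call.
- models.boxes_of(name, camera): "extent" ([centre column, centre row, width, height] in pixels, round what is visible of it).
- models.silhouettes(name, camera): "pixels" (400x640 bool, what is visible of it) and "extent" ([centre column, centre row, width, height] in pixels, round what is visible of it).
The state is a dict: "t": time; "q": joint angles; "qd": joint speeds; "joint_efforts": joint torques, N m; "eef_pos": TCP position; "ee_rot": TCP orientation; "force": force on the tool from outside, world axes, zero at the start; "moment": the same for the moment, N m; "width": finger opening in m; "gripper_force": force on a finger pad.
Only numpy, scipy, OpenCV 4.12 (cv2) and the standard library are available. Lean on these libraries where they do the work, as an engineer would, in place of code of your own. Each camera call takes 0.05 s, during which the arm holds its last target. There are 200 camera calls.

## Working session

There is one attempt and no reset: what is moved stays moved. The work goes in short steps, Python scripts to look and compute and a tool call to move; the robot and the scene stay as the last step left them, time stands still between calls to the robot, and variables do not carry over. Pictures are saved under pics/ and viewed, at most 10 in all, crops included, and the job is handed in when it is done.

Besides the shell and the picture viewer there is one more tool, called after "Call:" as name(argument=value, ...) on one line, values as JSON. play_rows: Moves the arm, as the interface text tells. Shifts and turns lie within -1 to 1; 1 stands for 25 mm of shift or 0.15 rad of turn. Its arguments: {"type":"object","properties":{"travel":{"type":"array","items":{"type":"array","items":{"type":"number"}}},"twist":{"type":"array","items":{"type":"number"}},"fingers":{"type":"number"},"newtons":{"type":"number"}},"required":["travel","twist"]}

```bash
mkdir -p pics; ls; python3 - <<'E'
from station import arm, imaging, models
import cv2, numpy as np
s=arm.get_state(); print({k:np.round(v,3).tolist() for k,v in s.items()})
for n in ["scene","side"]:
    f=imaging.grab_frame(n); cv2.imwrite(f"pics/{n}0.png",f["pixels"][:,:,::-1])
    print(n,f["fx"],f["fy"],f["cx"],f["cy"],f["R"],f["t"], -np.array(f["R"]).T@f["t"])
    for o in ["tray","carton","grinder_a","spice_jar","shaker","bell","pad","left_wall","right_wall","front_wall","left_wall_edge"]:
        print(o,[(round(b["confidence"],2),np.round(b["extent"]).tolist()) for b in models.boxes_of(o,n)[:2]])
E
```

```text
pics
{'t': 0.0, 'q': [-0.821, 0.359, 0.011, -0.0, -1.224, -0.288], 'qd': [0.0, 0.002, -0.001, 0.001, -0.0, 0.001], 'joint_efforts': [-0.0, -58.271, 29.306, 6.997, 0.007, -0.0], 'eef_pos': [0.301, -0.604, 0.217], 'ee_rot': [3.14, -0.0, -2.68], 'force': [-0.395, -0.245, 0.103], 'moment': [0.0, -0.019, -0.051], 'gripper_force': 0.0, 'width': 0.088}
scene 480.30487864470854 480.30487864470854 317.318950391283 196.56096628282822 [[ 0.59868629 -0.8009155  -0.01044499]
 [-0.45942484 -0.33268088 -0.82356072]
 [ 0.65612769  0.49785319 -0.56713195]] [-0.27669183  0.29842279  1.50895721] [-0.68731417 -0.87356638  1.09865709]
tray [(0.65, [333.0, 203.0, 57.0, 39.0])]
carton [(0.77, [332.0, 202.0, 56.0, 35.0])]
grinder_a [(0.58, [398.0, 196.0, 14.0, 21.0])]
spice_jar [(0.53, [398.0, 221.0, 15.0, 32.0])]
shaker [(0.44, [272.0, 165.0, 6.0, 20.0])]
bell [(0.66, [387.0, 251.0, 24.0, 22.0]), (0.41, [429.0, 229.0, 24.0, 67.0])]
pad [(0.52, [202.0, 172.0, 12.0, 14.0])]
left_wall [(0.74, [322.0, 192.0, 27.0, 20.0]), (0.7, [400.0, 197.0, 16.0, 23.0])]
right_wall [(0.75, [400.0, 221.0, 16.0, 29.0]), (0.51,
[... 230 characters left out ...]
3  0.00379194]
 [-0.16643659  0.60152285 -0.78132524]
 [ 0.20249834 -0.75463761 -0.62411257]] [0.56774321 0.08377087 1.63987364] [0.22976314 1.33592132 1.08676519]
tray [(0.83, [327.0, 192.0, 50.0, 38.0])]
carton [(0.58, [328.0, 191.0, 42.0, 39.0])]
grinder_a [(0.64, [317.0, 154.0, 9.0, 28.0]), (0.58, [340.0, 199.0, 25.0, 22.0])]
spice_jar [(0.62, [335.0, 152.0, 15.0, 18.0]), (0.38, [315.0, 204.0, 22.0, 5.0])]
shaker [(0.46, [287.0, 248.0, 13.0, 18.0])]
bell [(0.22, [338.0, 153.0, 10.0, 21.0])]
pad [(0.73, [304.0, 312.0, 53.0, 44.0])]
left_wall [(0.53, [316.0, 206.0, 28.0, 7.0])]
right_wall [(0.75, [333.0, 182.0, 23.0, 16.0])]
front_wall [(0.57, [341.0, 200.0, 28.0, 23.0])]
left_wall_edge []
```

```bash
python3 - <<'E'
import cv2
a=cv2.imread("pics/scene0.png")[130:290,180:450]; cv2.imwrite("pics/c1.png",cv2.resize(a,(800,474),interpolation=cv2.INTER_CUBIC))
a=cv2.imread("pics/side0.png")[130:340,220:450]; cv2.imwrite("pics/c2.png",cv2.resize(a,(656,599),interpolation=cv2.INTER_CUBIC))
E
```

```text
(no output)
```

View pics/c1.png

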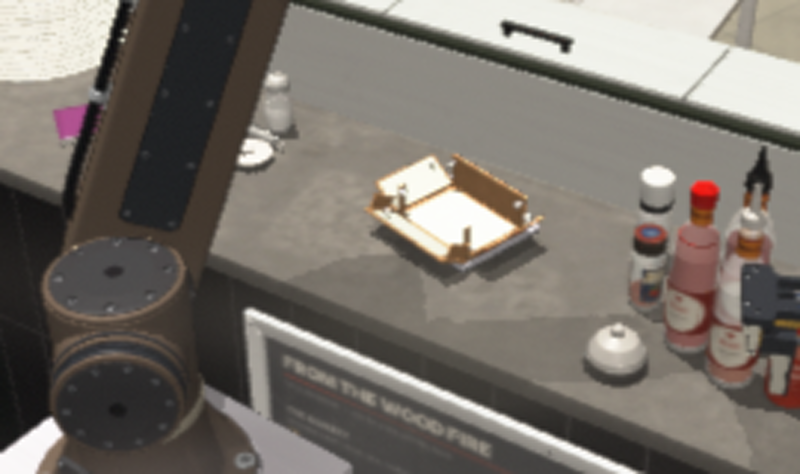

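View pics/c2.png

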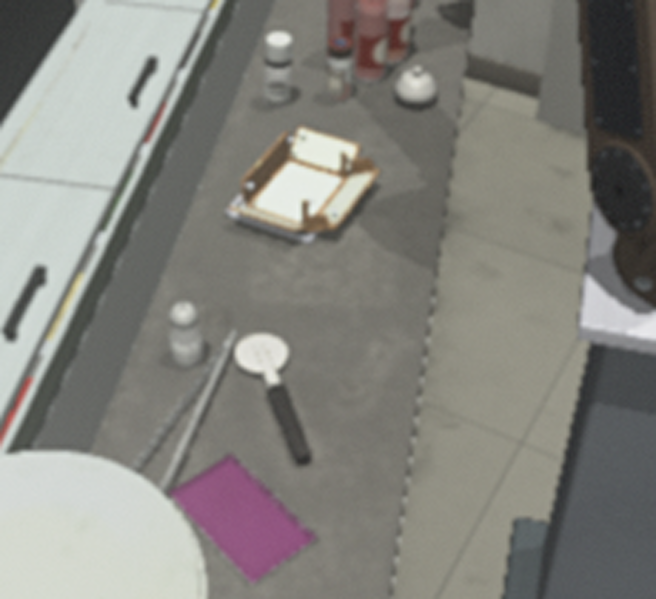

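```bash
cat > h.py <<'E'
import numpy as np, cv2
from scipy.spatial.transform import Rotation as Ro
from station import arm, imaging, models
def cam(n):
    s=arm.get_state(); f=imaging.grab_frame(n); K=np.array([[f["fx"],0,f["cx"]],[0,f["fy"],f["cy"]],[0,0,1]])
    if n=="wrist":
        T=np.eye(4); T[:3,:3]=Ro.from_euler("xyz",s["ee_rot"]).as_matrix(); T[:3,3]=s["eef_pos"]
        W=T@np.array(f["T_tool_cam"]); R=W[:3,:3].T; t=-R@W[:3,3]
    else: R,t=np.array(f["R"]),np.array(f["t"])
    return f["pixels"],K,R,t
def ray(c,u,v,z):
    _,K,R,t=c; d=R.T@np.linalg.solve(K,[u,v,1]); o=-R.T@t
    return o+d*(z-o[2])/d[2]
def proj(c,X):
    _,K,R,t=c; x=(np.atleast_2d(X)@R.T+t)@K.T; return x[:,:2]/x[:,2:]
E
python3 - <<'E'
from h import *
a=cam("scene");b=cam("side")
cs=lambda x,y:(180+x*.3375,130+y*.3375)
cd=lambda x,y:(220+x*230/656,130+y*210/599)
for n,p,z in [("floor centre",(462,222),.006),("bell base",(615,378),0),("jar base",(647,308),0),("grinder cap",(657,175),.12),("shaker base",(280,132),0)]:
    print(n,ray(a,*cs(*p),z).round(3))
for n,p,z in [("floor centre",(296,190),.006),("bell base",(415,102),0),("jar base",(340,95),0),("grinder base",(277,100),0),("shaker base",(188,360),0),("pad",(243,518),.01)]:
    print(n,ray(b,*cd(*p),z).round(3))
c=cam("wrist"); R,t=c[2],c[3]; print("wristcam",-R.T@t,R)
E
```

```text
floor centre [ 0.573 -0.008  0.006]
bell base [ 0.431 -0.321  0.   ]
jar base [ 0.565 -0.289  0.   ]
grinder cap [ 0.665 -0.236  0.12 ]
shaker base [0.61  0.342 0.   ]
floor centre [ 0.575 -0.009  0.006]
bell base [ 0.448 -0.297  0.   ]
jar base [ 0.572 -0.284  0.   ]
grinder base [ 0.668 -0.242  0.   ]
shaker base [0.619 0.356 0.   ]
pad [0.48  0.574 0.01 ]
wristcam [ 0.23407366 -0.63688769  0.38347271] [[-4.45748364e-01  8.95157925e-01 -8.27891349e-04]
 [ 8.59961713e-01  4.28478657e-01  2.77257809e-01]
 [ 2.48544259e-01  1.22875260e-01 -9.60795203e-01]]
```

Call:
play_rows(travel=[[0, 0, -1], [0, 0, -1], [0, 0, -1], [0, 0, -1], [0, 0, -1], [0, 0, 0], [0, 0, 0], [0, 0, 0]], twist=[-0.92, -0.92, -0.92, -0.92, -0.92, -0.92, -0.92, -0.92], fingers=0, newtons=20)

```text
t: 2.35
eef_pos: [0.3007, -0.6042, 0.3428]
ee_rot: [-3.142, 0.0, -1.571]
force: [0.5, -0.4, -0.7]
width: 0.0128
gripper_force: 0.0
```

Call:
play_rows(travel=[[-1, -0.4, 0], [-1, -0.4, 0], [-1, -0.4, 0], [-1, -0.4, 0], [-1, -0.4, 0], [-1, -0.4, 0], [-1, -0.4, 0], [-1, -0.4, 0]], twist=[0, 0, 0, 0, 0, 0, 0, 0])

```text
t: 3.35
eef_pos: [0.382, -0.4038, 0.3429]
ee_rot: [-3.141, -0.0, -1.576]
force: [-0.6, -0.3, 0.0]
width: 0.0008
gripper_force: 0.0
```

Call:
play_rows(travel=[[-1, -0.4, 0], [-1, -0.4, 0], [-1, -0.4, 0], [-1, -0.4, 0], [-1, -0.4, 0], [-1, -0.4, 0], [-1, -0.4, 0], [-1, -0.4, 0]], twist=[0, 0, 0, 0, 0, 0, 0, 0])

```text
t: 4.35
eef_pos: [0.4629, -0.2043, 0.343]
ee_rot: [-3.141, -0.0, -1.576]
force: [0.5, -0.4, 0.3]
width: 0.0007
gripper_force: 0.0
```

Call:
play_rows(travel=[[-1, -0.5, 0], [-1, -0.5, 0], [-1, -0.5, 0], [-1, -0.5, 0], [-1, -0.5, 0], [-0.5, -0.5, 0], [0, 0, 0]], twist=[0, 0, 0, 0, 0, 0, 0])

```text
t: 5.22
eef_pos: [0.539, -0.0674, 0.3424]
ee_rot: [3.141, -0.0, -1.575]
force: [0.6, -0.2, -0.2]
width: 0.0007
gripper_force: 0.0
```

```bash
python3 - <<'E'
from h import *
c=cam("wrist"); cv2.imwrite("pics/w1.png",c[0][:,:,::-1])
np.savez("w1.npz",p=c[0],K=c[1],R=c[2],t=c[3])
print(c[1]); 
for o in ["tray","carton","left_wall","right_wall","front_wall"]:
    print(o,[(round(b["confidence"],2),np.round(b["extent"]).tolist()) for b in models.boxes_of(o,"wrist")[:2]])
for z in (.0085,): print(ray(c,320,200,z))
E
```

```text
[[324.3463847    0.         325.20536377]
 [  0.         324.3463847  198.89558262]
 [  0.           0.           1.        ]]
tray [(0.69, [315.0, 185.0, 120.0, 110.0]), (0.3, [300.0, 10.0, 33.0, 20.0])]
carton [(0.59, [278.0, 233.0, 27.0, 3.0]), (0.57, [319.0, 190.0, 117.0, 121.0])]
left_wall [(0.68, [298.0, 10.0, 29.0, 19.0])]
right_wall [(0.77, [314.0, 144.0, 72.0, 38.0])]
front_wall [(0.68, [354.0, 196.0, 49.0, 75.0])]
[0.5480705  0.00394395 0.0085    ]
```

View pics/w1.png

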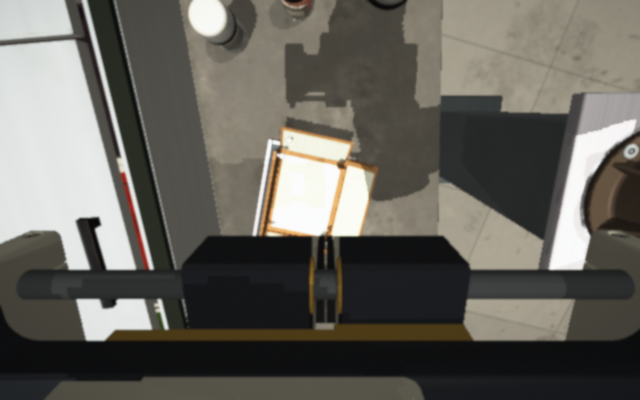

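Call:
play_rows(travel=[[1, -0.3, 0], [1, -0.3, 0], [1, -0.3, 0], [1, -0.3, 0], [0, 0, 0], [0, 0, 0]], twist=[0, 0, 0, 0, 0, 0])

```text
t: 6.28
eef_pos: [0.5676, -0.1683, 0.3428]
ee_rot: [3.142, 0.0, -1.577]
force: [-0.5, 0.1, 0.0]
width: 0.0004
gripper_force: 0.0
```

```bash
python3 - <<'E'
from h import *
c=cam("wrist"); np.savez("w2.npz",p=c[0],K=c[1],R=c[2],t=c[3])
a=c[0][90:270,230:450,::-1]; cv2.imwrite("pics/w2.png",cv2.resize(a,None,fx=3.3,fy=3.3,interpolation=cv2.INTER_CUBIC))
E
```

```text
(no output)
```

View pics/w2.png

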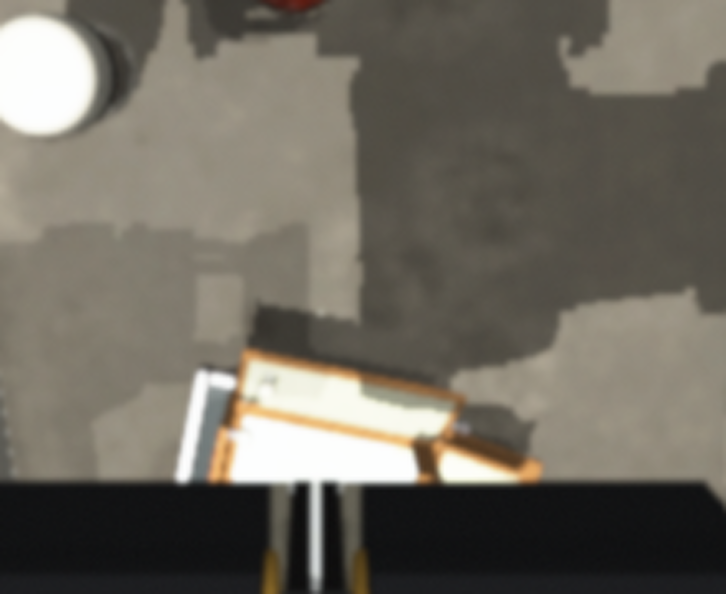

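Call:
play_rows(travel=[[-1, 0, 0], [-1, 0, 0], [-1, 0, 0], [-1, 0, 0], [-1, 0, 0], [-1, 0, 0], [-1, 0, 0], [-1, 0, 0]], twist=[0, 0, 0, 0, 0, 0, 0, 0])

```text
t: 7.32
eef_pos: [0.5684, 0.0333, 0.3432]
ee_rot: [-3.141, 0.0, -1.575]
force: [-0.1, 0.3, 0.2]
width: 0.0004
gripper_force: 0.0
```

Call:
play_rows(travel=[[-1, 0, 0], [-0.4, 0, 0], [0, 0, 0], [0, 0, 0]], twist=[0, 0, 0, 0])

```text
t: 7.82
eef_pos: [0.569, 0.0665, 0.3429]
ee_rot: [-3.141, -0.0, -1.576]
force: [-1.2, 0.7, 0.1]
width: 0.0008
gripper_force: 0.0
```

```bash
python3 - <<'E'
from h import *
c=cam("wrist"); np.savez("w3.npz",p=c[0],K=c[1],R=c[2],t=c[3])
a=c[0][60:240,210:430,::-1]; cv2.imwrite("pics/w3.png",cv2.resize(a,None,fx=3.3,fy=3.3,interpolation=cv2.INTER_CUBIC))
E
```

```text
(no output)
```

View pics/w3.png

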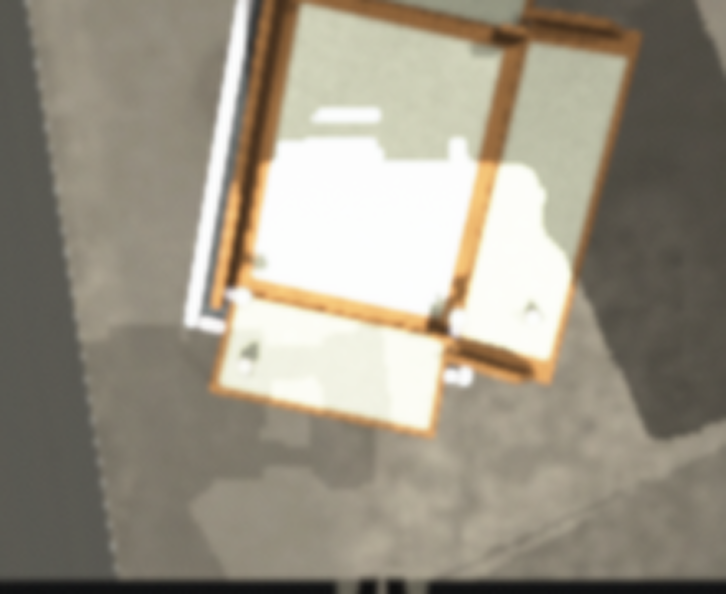

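```bash
cat > fit.py <<'E'
from h import *
from scipy.optimize import least_squares
L=lambda n:(lambda d:(d["p"],d["K"],d["R"],d["t"]))(np.load(n))
w2,w3=L("w2.npz"),L("w3.npz")
p3=lambda u,v:(210+u/3.3,60+v/3.3); p2=lambda u,v:(230+u/3.3,90+v/3.3)
def model(q):
    x,y,s,dx,dy,tl,tr,tf=q
    W=lambda X,Y,Z,car=1:np.array([x+np.cos(s)*(X+car*dx)-np.sin(s)*(Y+car*dy),y+np.sin(s)*(X+car*dx)+np.cos(s)*(Y+car*dy),Z])
    c,n=np.cos,np.sin
    pts=[(w3,p3(188,325),W(.069,.084,.009,0)),(w3,p3(470,382),W(-.069,.084,.009,0)),
     (w3,p3(212,392),W(.052,.07+.05*c(tl),.0085+.05*n(tl))),(w3,p3(432,435),W(-.052,.07+.05*c(tl),.0085+.05*n(tl))),
     (w3,p3(640,35),W(-.055-.05*c(tf),-.076,.0085+.05*n(tf))),(w3,p3(548,382),W(-.055-.05*c(tf),.076,.0085+.05*n(tf))),
     (w3,p3(235,292),W(.052,.07,.0085)),(w3,p3(445,332),W(-.052,.07,.0085)),
     (w2,p2(243,352),W(.052,-.07-.05*c(tr),.0085+.05*n(tr))),(w2,p2(465,400),W(-.052,-.07-.05*c(tr),.0085+.05*n(tr))),
     (w2,p2(240,405),W(.052,-.07,.0085)),]
    return pts
def res(q): return np.r_[np.ravel([proj(a,X)[0]-np.array(u) for a,u,X in model(q)]),np.array(q[3:5])/.004, (np.array(q[5:])-.67)/.15]
if __name__=="__main__":
    r=least_squares(res,[.574,-.008,-.2,0,0,.67,.67,.67]); print(r.x.round(4)); print(r.fun.round(1)); np.save("q.npy",r.x)
E
python3 fit.py
```

```text
[ 0.5751  0.0023 -0.2172 -0.002  -0.0036  0.6385  0.8467  0.5786]
[-0.5 -0.7  0.8  0.5 -1.  -0.5  0.7  0.8  0.4 -1.   0.   0.9 -0.6  0.7
  1.6  2.7 -0.3  0.1  0.5 -0.4 -1.8 -2.9 -0.5 -0.9 -0.2  1.2 -0.6]
```

Call:
play_rows(travel=[[0, 0, 0], [0, 0, 0], [-1, -0.35, 0], [-1, -0.35, 1], [-0.7, 0, 1], [0, 0, 1], [0, 0, 1], [0, 0, 1]], twist=[0.7, 0.7, 0, 0, 0, 0, 0, 0])

```text
t: 8.88
eef_pos: [0.6011, 0.1295, 0.2166]
ee_rot: [3.141, -0.0, -1.785]
force: [0.7, 0.3, -0.4]
width: 0.0006
gripper_force: 0.0
```

Call:
play_rows(travel=[[0, 0, 1], [0, 0, 1], [0, 0, 1], [0, 0, 1], [0, 0, 0.5], [0, 0, 0]], twist=[0, 0, 0, 0, 0, 0])

```text
t: 9.62
eef_pos: [0.6005, 0.129, 0.1044]
ee_rot: [3.14, -0.001, -1.785]
force: [0.5, 0.1, -0.2]
width: 0.0007
gripper_force: 0.0
```

```bash
cat > car.py <<'E'
import numpy as np
from station import arm
q=np.load("q.npy"); s=arm.get_state(); d=np.array(s["eef_pos"][:2])-q[:2]; c,n=np.cos(q[2]),np.sin(q[2])
print("tray XY mm",(1e3*np.array([c*d[0]+n*d[1],-n*d[0]+c*d[1],s["eef_pos"][2]])).round(1),"yaw err",s["ee_rot"][2]+np.pi/2-q[2],"f",np.round(s["force"],1),s["t"])
E
python3 car.py; python3 - <<'E'
from h import *
f=cam("side"); a=f[0][160:230,290:370,::-1]
g=cam("scene"); b=g[0][160:230,290:370,::-1]
cv2.imwrite("pics/s1.png",np.hstack([cv2.resize(a,(400,350),interpolation=cv2.INTER_CUBIC),cv2.resize(b,(400,350),interpolation=cv2.INTER_CUBIC)]))
E
```

```text
tray XY mm [ -2.5 129.2 104.4] yaw err 0.0025551675000333174 f [ 0.5  0.1 -0.2] 9.625
```

View pics/s1.png

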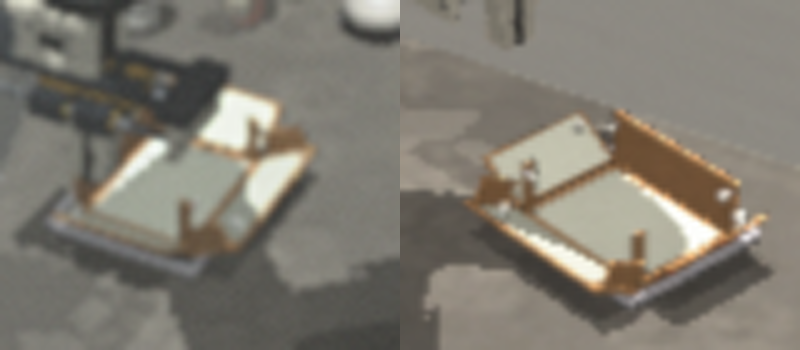

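Call:
play_rows(travel=[[0, 0, 1], [0, 0, 1], [0, 0, 0.4], [0.25, 0, 0], [0.25, 0, 0], [0, 0, 0]], twist=[0, 0, 0, 0, 0, 0])

```text
t: 10.48
eef_pos: [0.5983, 0.1165, 0.0463]
ee_rot: [-3.14, 0.001, -1.786]
force: [-0.3, 0.2, 0.2]
width: 0.0005
gripper_force: 0.0
```

Call:
play_rows(travel=[[0.2, 0, -0.2], [0.2, 0, -0.15], [0.2, 0, -0.15], [0.2, 0, -0.1], [0.2, 0, -0.1], [0, 0, 0]], twist=[0, 0, 0, 0, 0, 0])

```text
t: 11.22
eef_pos: [0.5926, 0.0921, 0.063]
ee_rot: [-3.141, 0.0, -1.786]
force: [-0.1, -0.2, 0.7]
width: 0.0002
gripper_force: 0.0
```

```bash
python3 car.py; python3 - <<'E'
from h import *
f=cam("side"); a=f[0][160:230,290:370,::-1]
g=cam("scene"); b=g[0][160:230,290:370,::-1]
cv2.imwrite("pics/s2.png",np.hstack([cv2.resize(a,(400,350),interpolation=cv2.INTER_CUBIC),cv2.resize(b,(400,350),interpolation=cv2.INTER_CUBIC)]))
E
```

```text
tray XY mm [-2.2 91.5 63. ] yaw err 0.0017504504796697629 f [-0.1 -0.2  0.7] 11.225
```

View pics/s2.png

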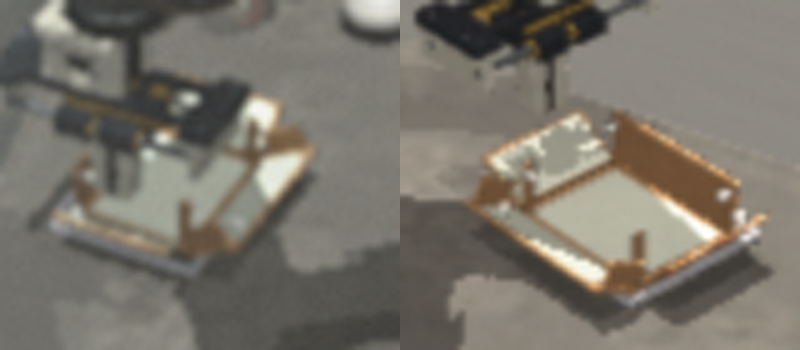

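```bash
python3 - <<'E'
from h import *
s=arm.get_state(); P=np.array(s["eef_pos"]); 
for n in ["side","scene"]:
    c=cam(n); k=lambda X:((proj(c,X)-[290,160])*5+([400,0] if n=="scene" else [0,0])).round().tolist()
    print(n,"tcp,tip",k([P,P-[0,0,.019]]))
    q=np.load("q.npy"); x,y,h,dx,dy=q[:5]
    W=lambda X,Y,Z:[x+np.cos(h)*(X+dx)-np.sin(h)*(Y+dy),y+np.sin(h)*(X+dx)+np.cos(h)*(Y+dy),Z]
    tl=q[5]
    print("left free b,f",k([W(.052,.07+.05*np.cos(tl),.0085+.05*np.sin(tl)),W(-.052,.07+.05*np.cos(tl),.0085+.05*np.sin(tl))]),"crease",k([W(.052,.07,.0085),W(-.052,.07,.0085)]))
    print("tray TL corners b,f, br, fr",k([[x+np.cos(h)*a-np.sin(h)*b,y+np.sin(h)*a+np.cos(h)*b,.009] for a,b in [(.069,.084),(-.069,.084),(.069,-.084),(-.069,-.084)]]))
    print("back top l,r",k([W(.055,.07,.0585),W(.055,-.07,.0585)]))
c=cam("wrist"); np.savez("w4.npz",p=c[0],K=c[1],R=c[2],t=c[3]); print(proj(c,[P,P-[0,0,.019]]))
cv2.imwrite("pics/w4.png",cv2.resize(c[0][120:400,180:460,::-1],(600,600)))
E
```

```text
side tcp,tip [[115.0, 199.0], [115.0, 218.0]]
left free b,f [[49.0, 214.0], [164.0, 253.0]] crease [[74.0, 215.0], [187.0, 253.0]]
tray TL corners b,f, br, fr [[44.0, 220.0], [193.0, 271.0], [139.0, 114.0], [282.0, 158.0]]
back top l,r [[70.0, 166.0], [150.0, 78.0]]
scene tcp,tip [[541.0, 112.0], [541.0, 132.0]]
left free b,f [[578.0, 107.0], [480.0, 154.0]] crease [[611.0, 158.0], [513.0, 206.0]]
tray TL corners b,f, br, fr [[613.0, 139.0], [484.0, 204.0], [759.0, 229.0], [628.0, 300.0]]
back top l,r [[614.0, 104.0], [737.0, 178.0]]
[[325.51781999 244.456197  ]
 [325.51223336 231.64089549]]
```

View pics/w4.png

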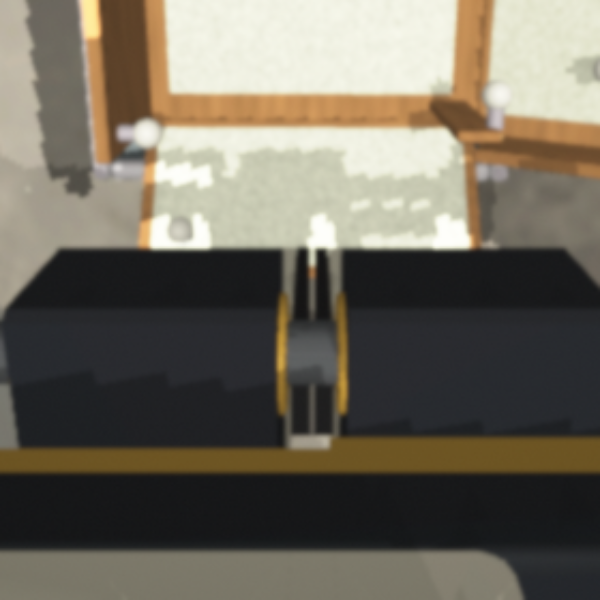

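Call:
play_rows(travel=[[0, 0, -0.8], [-0.5, 0, -0.2], [-1, 0, 0], [0, 0, 1], [0, 0, 1], [0, 0, 0.4], [0, 0, 0]], twist=[0, 0, 0, 0, 0, 0, 0])

```text
t: 12.35
eef_pos: [0.6002, 0.1296, 0.0268]
ee_rot: [3.14, -0.001, -1.785]
force: [0.8, 0.4, 0.9]
width: 0.0004
gripper_force: 0.0
```

```bash
python3 car.py; python3 - <<'E'
from h import *
P=np.array(arm.get_state()["eef_pos"])
# finger tip row in side/scene views: compare column profile with first clean pictures
for n in ["side","scene"]:
    c=cam(n); ref=cv2.imread(f"pics/{n}0.png")[:,:,::-1]
    uv=proj(c,[P,P-[0,0,.019]]); u=int(round(uv[0,0])); print(n,uv.round(1).tolist())
    for r in range(int(uv[0,1])-8,int(uv[1,1])+5): print(r,c[0][r,u-3:u+4].mean(1).round().astype(int),ref[r,u-3:u+4].mean(1).round().astype(int))
E
```

```text
tray XY mm [ -2.9 129.7  26.8] yaw err 0.002884683386024156 f [0.8 0.4 0.9] 12.35
side [[308.6, 212.2], [308.6, 215.9]]
204 [100  78  93 107 102  93  91] [177 181 189 190 187 182 182]
205 [102  77  95 114 116 110 105] [138 145 162 172 180 187 189]
206 [100  72  83 109 121 114 106] [114 116 126 131 143 164 175]
207 [ 99  70  76 104 120 114 104] [106 109 111 109 115 126 133]
208 [101  72  78 107 119 113 104] [ 86  92  99 104 109 110 111]
209 [102  77  89 114 121 114 103] [ 74  75  80  86  92 101 105]
210 [ 96  78  93 117 121 111  98] [88 85 76 72 73 80 87]
211 [ 79  71  88 111 114 105  88] [101  97  88  80  76  76  76]
212 [71 68 78 93 99 90 77] [105 103 102  98  92  93  91]
213 [71 70 73 76 78 78 73] [113 112 111 107 106 106 105]
214 [73 72 71 72 72 72 74] [117 118 115 115 113 111 109]
215 [71 72 71 71 74 73 73] [117 120 122 121 121 120 117]
216 [70 72 74 74 75 74 73] [119 119 122 121 123 125 123]
217 [78 79 86 87 77 72 74] [118 117 120 120 124 123 124]
218 [ 97  97 102  96  79  72  77] [119 118 120 120 122 124 124]
219 [110 109 112 107  93  85  88] [118 119 121 122 123 121 122]
scene
[... 357 characters left out ...]
 [115 118 124 113  76  76 118] [132 133 133 133 133 133 132]
184 [116 118 121 112  75  73 113] [133 132 132 134 135 134 134]
185 [111 117 119 108  73  85 110] [133 133 133 133 133 134 133]
186 [112 107 115 114 107 107 106] [135 135 133 133 134 136 144]
187 [115 114 114 112 107  98 115] [135 134 135 136 143 166 182]
188 [114 113 112 107 116 137 174] [134 137 144 164 181 221 242]
189 [113 114 131 152 175 181 186] [142 161 183 221 242 246 248]
190 [131 153 176 183 186 188 188] [182 219 241 246 247 248 248]
191 [175 182 185 186 186 185 178] [241 245 247 247 247 247 244]
192 [180 186 187 186 177 157 152] [244 247 248 247 243 227 221]
193 [162 183 186 186 175 141 114] [226 246 247 247 241 195 155]
```

Call:
play_rows(travel=[[0.3, 0, 0], [0.3, 0, 0], [0.2, 0, -0.1], [0.2, 0, -0.2], [0.2, 0, -0.15], [0, 0, 0]], twist=[0, 0, 0, 0, 0, 0])

```text
t: 13.2
eef_pos: [0.5949, 0.0998, 0.0402]
ee_rot: [-3.14, 0.001, -1.786]
force: [0.4, 3.7, 5.8]
width: 0.0008
gripper_force: 3.2
```

```bash
cat > pp.py <<'E'
import sys
from h import *
import runpy; runpy.run_path("car.py")
f=cam("side"); a=f[0][160:230,290:370,::-1]
g=cam("scene"); b=g[0][160:230,290:370,::-1]
cv2.imwrite(f"pics/{sys.argv[1]}.png",np.hstack([cv2.resize(a,(400,350),interpolation=cv2.INTER_CUBIC),cv2.resize(b,(400,350),interpolation=cv2.INTER_CUBIC)]))
E
python3 pp.py s3
```

```text
tray XY mm [-1.6 99.5 40.2] yaw err 0.00202678314031296 f [0.4 3.7 5.8] 13.2
```

View pics/s3.png

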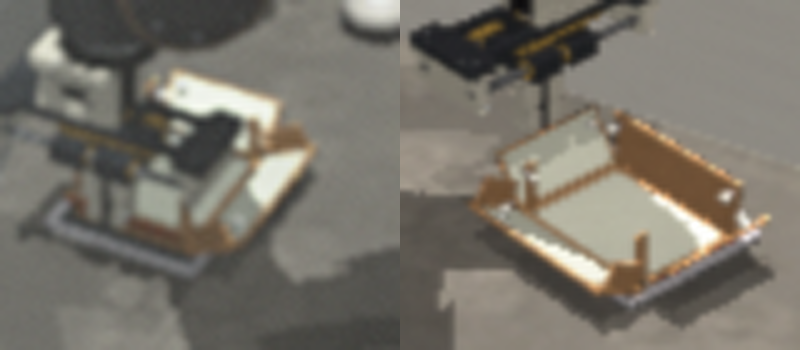

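Call:
play_rows(travel=[[0.15, 0, -0.15], [0.15, 0, -0.1], [0.15, 0, -0.05], [0.15, 0, 0], [0, 0, 0]], twist=[0, 0, 0, 0, 0])

```text
t: 13.92
eef_pos: [0.5916, 0.0853, 0.0471]
ee_rot: [-3.14, 0.001, -1.786]
force: [0.8, 4.9, 5.9]
width: 0.0003
gripper_force: 3.6
```

Call:
play_rows(travel=[[0.1, 0, 0], [0.1, 0, 0], [0.1, 0, 0], [0, 0, 0]], twist=[0, 0, 0, 0])

```text
t: 14.42
eef_pos: [0.5897, 0.0774, 0.0473]
ee_rot: [-3.141, -0.0, -1.785]
force: [0.8, -0.8, 8.7]
width: 0.0003
gripper_force: 4.3
```

```bash
python3 car.py
```

```text
tray XY mm [-1.8 76.4 47.3] yaw err 0.0025662095727834733 f [ 0.8 -0.8  8.7] 14.425
```

Call:
play_rows(travel=[[-0.4, 0, 0], [-0.8, 0, 0], [-1, 0, 0], [-1, 0, -1], [0, 0, -1], [0, 0, -1]], twist=[0, 0, 0, 0, 0, 0])

```text
t: 15.18
eef_pos: [0.6058, 0.1571, 0.1212]
ee_rot: [3.14, -0.001, -1.785]
force: [0.6, 0.4, -0.2]
width: 0.0006
gripper_force: 0.0
```

```bash
cat > strip.py <<'E'
from h import *
# scene+side pixels at wall mid outward for hypotheses: points on panel centre at several fold angles
q=np.load("q.npy"); x,y,h=q[:3]; dx,dy=q[3:5]
def W(X,Y,Z): return [x+np.cos(h)*(X+dx)-np.sin(h)*(Y+dy),y+np.sin(h)*(X+dx)+np.cos(h)*(Y+dy),Z]
import sys
side=sys.argv[1]; dy+=float(sys.argv[2])/1e3
for n in ["scene","side"]:
    c=cam(n); img=cv2.GaussianBlur(c[0],(3,3),0); print(n)
    for th in (.4,.64,.85,1.1,1.25,1.41,1.57,1.7):
        r=.047; o=[]
        for s in (-.035,0,.035):
            Y,Z=.07+r*np.cos(th),.0085+r*np.sin(th)
            P={"L":W(s,Y,Z),"R":W(s,-Y,Z),"F":W(-.055-r*np.cos(th),s,Z)}[side]
            u,v=proj(c,P)[0].round().astype(int); o.append(img[v,u].tolist())
        print(th,o)
E
python3 car.py; python3 strip.py L -4; python3 - <<'E'
from h import *
c=cam("wrist"); cv2.imwrite("pics/w5.png",c[0][:,:,::-1])
f=cam("side"); a=f[0][160:230,290:370,::-1]
g=cam("scene"); b=g[0][160:230,290:370,::-1]
t=np.hstack([cv2.resize(a,(400,350),interpolation=cv2.INTER_CUBIC),cv2.resize(b,(400,350),interpolation=cv2.INTER_CUBIC)])
w=cv2.resize(c[0][20:240,120:520,::-1],(455,250)); z=np.zeros((250,800,3),np.uint8); z[:,:455]=w
cv2.imwrite("pics/s4.png",np.vstack([t,z]))
E
```

```text
tray XY mm [ -3.3 157.7 121.2] yaw err 0.003247230755809627 f [ 0.6  0.4 -0.2] 15.175
scene
0.4 [[111, 103, 92], [139, 124, 104], [148, 137, 117]]
0.64 [[128, 115, 98], [139, 120, 97], [146, 125, 101]]
0.85 [[122, 106, 89], [139, 117, 94], [135, 120, 101]]
1.1 [[129, 109, 87], [156, 136, 110], [138, 127, 108]]
1.25 [[138, 120, 99], [153, 139, 118], [145, 137, 120]]
1.41 [[147, 140, 123], [148, 142, 125], [158, 152, 137]]
1.57 [[148, 146, 131], [149, 148, 134], [168, 159, 149]]
1.7 [[150, 149, 134], [150, 148, 134], [135, 118, 105]]
side
0.4 [[111, 109, 108], [104, 104, 103], [113, 112, 112]]
0.64 [[103, 89, 75], [102, 88, 74], [100, 87, 73]]
0.85 [[102, 82, 65], [101, 83, 67], [101, 83, 68]]
1.1 [[100, 66, 56], [101, 68, 58], [100, 68, 59]]
1.25 [[112, 95, 80], [110, 89, 73], [111, 92, 77]]
1.41 [[138, 133, 117], [156, 157, 141], [113, 98, 81]]
1.57 [[158, 159, 145], [177, 183, 169], [104, 90, 76]]
1.7 [[162, 167, 153], [179, 185, 171], [102, 93, 81]]
```

```bash
cat > prof.py <<'E'
from h import *
import sys
q=np.load("q.npy"); x,y,h=q[:3]
def prof(c,side,s,Z,rng):
    im=c[0].astype(float); o=[]
    for m in rng:
        X,Y={"L":(s,m),"R":(s,-m),"F":(-m,s)}[side]; m_=None
        P=[x+np.cos(h)*X-np.sin(h)*Y,y+np.sin(h)*X+np.cos(h)*Y,Z]; u,v=proj(c,P)[0]
        o.append((round(m*1e3),cv2.remap(c[0],np.float32([[u]]),np.float32([[v]]),cv2.INTER_LINEAR)[0,0].tolist() if 0<=u<640 and 0<=v<400 else None))
    return o
E
python3 - <<'E'
from prof import *
c=cam("wrist"); np.savez("w5.npz",p=c[0],K=c[1],R=c[2],t=c[3])
print(proj(c,[[x-np.sin(h)*.07,y+np.cos(h)*.07,.0585]]))
for s in (-.03,.03): print(s,prof(c,"L",s,.0585,np.arange(.044,.1,.002)))
E
```

```text
[[321.07931356  85.16243796]]
-0.03 [(44, [244, 244, 231]), (46, [242, 243, 230]), (48, [243, 243, 230]), (50, [243, 243, 230]), (52, [242, 243, 229]), (54, [243, 244, 230]), (56, [244, 245, 232]), (58, [242, 243, 229]), (60, [243, 244, 230]), (62, [243, 244, 231]), (64, [242, 243, 230]), (66, [243, 244, 230]), (68, [244, 244, 231]), (70, [243, 243, 230]), (72, [223, 200, 161]), (74, [198, 144, 88]), (76, [165, 129, 88]), (78, [184, 145, 101]), (80, [189, 138, 85]), (82, [180, 168, 160]), (84, [164, 160, 159]), (86, [106, 102, 92]), (88, [98, 94, 83]), (90, [116, 112, 99]), (92, [118, 113, 100]), (94, [119, 114, 100]), (96, [117, 113, 100]), (98, [115, 110, 99]), (100, [114, 110, 99])]
0.03 [(44, [253, 254, 252]), (46, [253, 253, 252]), (48, [247, 248, 239]), (50, [244, 244, 232]), (52, [243, 244, 231]), (54, [242, 242, 228]), (56, [240, 241, 227]), (58, [241, 241, 228]), (60, [240, 241, 227]), (62, [242, 242, 229]), (64, [242, 243, 229]), (66, [241, 242, 228]), (68, [241, 242, 228]), (70, [240, 241, 227]), (72, [216, 191, 154]), (74, [198, 144, 89]), (76, [194, 157, 114]), (78, [199, 161, 117]), (80, [186, 134, 83]), (82, [176, 165, 158]), (84, [157, 154, 152]), (86, [87, 84, 76]), (88, [101, 97, 88]), (90, [113, 108, 98]), (92, [112, 107, 95]), (94, [111, 106, 94]), (96, [109, 104, 93]), (98, [110, 104, 93]), (100, [112, 106, 94])]
```

```bash
python3 - <<'E'
from prof import *
d=np.load("w5.npz"); c=(d["p"],d["K"],d["R"],d["t"])
print("cam",-c[2].T@c[3])
for m in (.074,.077,.080):
    print(m,[(int(s*1e3),prof(c,"L",s,.0585,[m])[0][1]) for s in np.arange(-.064,.066,.004)])
E
```

```text
cam [0.59036362 0.08412478 0.28630712]
0.074 [(-64, [232, 232, 212]), (-60, [231, 232, 211]), (-55, [231, 232, 213]), (-51, [228, 229, 207]), (-47, [183, 146, 103]), (-43, [158, 112, 69]), (-39, [160, 114, 70]), (-35, [89, 63, 40]), (-31, [174, 124, 75]), (-27, [199, 144, 89]), (-23, [202, 147, 90]), (-19, [202, 148, 91]), (-15, [199, 144, 88]), (-11, [197, 144, 87]), (-7, [203, 148, 91]), (-3, [202, 147, 90]), (0, [197, 144, 87]), (4, [204, 148, 91]), (8, [209, 154, 93]), (12, [205, 150, 91]), (16, [197, 144, 88]), (20, [202, 147, 90]), (24, [210, 154, 94]), (28, [200, 144, 88]), (32, [199, 175, 147]), (36, [239, 240, 234]), (40, [255, 255, 255]), (44, [255, 255, 255]), (48, [174, 160, 155]), (52, [254, 238, 162]), (56, [221, 217, 215]), (60, [111, 105, 93]), (64, [114, 109, 99])]
0.077 [(-64, [195, 144, 90]), (-60, [189, 139, 86]), (-55, [191, 142, 91]), (-51, [186, 139, 89]), (-47, [193, 152, 105]), (-43, [182, 152, 115]), (-39, [175, 154, 122]), (-35, [171, 152, 122]), (-31, [164, 142, 110]), (-27, [169, 145, 113]), (-23, [183, 160, 127]), (-19, [188, 166, 132]), (-15, [187, 165,
[... 509 characters left out ...]
82]), (-55, [187, 136, 83]), (-51, [194, 141, 86]), (-47, [191, 138, 84]), (-43, [190, 137, 84]), (-39, [189, 137, 85]), (-35, [191, 137, 84]), (-31, [189, 138, 85]), (-27, [189, 138, 84]), (-23, [188, 137, 84]), (-19, [189, 137, 85]), (-15, [191, 139, 85]), (-11, [191, 139, 85]), (-7, [191, 139, 85]), (-3, [192, 139, 85]), (0, [191, 139, 85]), (4, [188, 136, 83]), (8, [184, 133, 83]), (12, [185, 135, 84]), (16, [188, 136, 84]), (20, [190, 138, 85]), (24, [188, 137, 85]), (28, [186, 135, 84]), (32, [186, 134, 83]), (36, [186, 136, 84]), (40, [190, 139, 86]), (44, [254, 234, 155]), (48, [254, 235, 158]), (52, [176, 157, 143]), (56, [224, 220, 218]), (60, [113, 110, 99]), (64, [113, 109, 99])]
```

Call:
play_rows(travel=[[0, 0, 0], [0, 0, 0], [0, 0, 0], [0, 0, 0]], twist=[0, 0, 0, 0])

```text
t: 15.98
eef_pos: [0.6065, 0.1559, 0.1214]
ee_rot: [3.142, -0.0, -1.786]
force: [0.2, -0.7, -0.7]
width: 0.0005
gripper_force: 0.0
```

```bash
python3 - <<'E'
from prof import *
c=cam("wrist"); d=np.load("w5.npz"); c0=(d["p"],d["K"],d["R"],d["t"])
for cc in (c0,c):
  print([(a,b[0],b[2]) for a,b in prof(cc,"L",0.,.0585,np.arange(.068,.088,.001))])
a=c[0][40:140,200:440,::-1]; cv2.imwrite("pics/w6.png",cv2.resize(a,None,fx=3.3,fy=3.3,interpolation=cv2.INTER_CUBIC))
E
```

```text
[(68, 244, 231), (69, 242, 229), (70, 243, 230), (71, 241, 222), (72, 221, 159), (73, 198, 93), (74, 197, 87), (75, 197, 89), (76, 193, 108), (77, 189, 131), (78, 194, 113), (79, 196, 91), (80, 191, 85), (81, 178, 103), (82, 177, 156), (83, 180, 173), (84, 160, 155), (85, 121, 114), (86, 99, 85), (87, 100, 85)]
[(68, 244, 231), (69, 243, 230), (70, 243, 230), (71, 239, 218), (72, 222, 157), (73, 201, 97), (74, 198, 88), (75, 198, 90), (76, 190, 106), (77, 180, 129), (78, 189, 114), (79, 195, 90), (80, 193, 87), (81, 184, 111), (82, 184, 161), (83, 182, 177), (84, 160, 156), (85, 123, 115), (86, 100, 87), (87, 99, 84)]
```

View pics/w6.png

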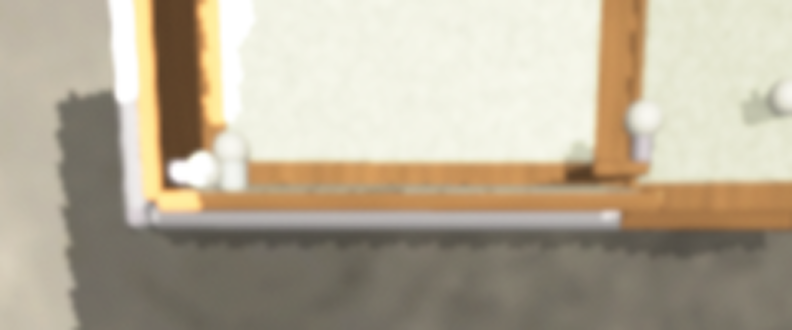

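Call:
play_rows(travel=[[0, 0, -1], [1, 0, -0.2], [1, 0, 0], [1, 0, 0], [1, 0, 0], [1, 0, 0], [1, 0, 0], [1, 0, 0]], twist=[0, 0, 0, 0, 0, 0, 0, 0])

```text
t: 17.02
eef_pos: [0.5686, -0.0168, 0.1514]
ee_rot: [3.141, -0.0, -1.786]
force: [-1.2, 0.6, -0.2]
width: 0.0007
gripper_force: 0.0
```

Call:
play_rows(travel=[[1, 0, 0], [1, 0, 0], [1, 0, 0], [1, 0, 0], [0.3, 0, 0], [0, 0, 0]], twist=[0, 0, 0, 0, 0, 0])

```text
t: 17.77
eef_pos: [0.5459, -0.1208, 0.1514]
ee_rot: [3.142, 0.0, -1.787]
force: [-0.9, -0.0, -0.3]
width: 0.0005
gripper_force: 0.0
```

```bash
python3 car.py; python3 strip.py R 8
```

```text
tray XY mm [  -1.9 -126.5  151.4] yaw err 0.0009588804739207313 f [-0.9 -0.  -0.3] 17.775
scene
0.4 [[81, 78, 75], [96, 93, 91], [126, 121, 119]]
0.64 [[79, 78, 77], [76, 71, 67], [184, 178, 178]]
0.85 [[126, 112, 93], [186, 153, 114], [168, 151, 131]]
1.1 [[251, 249, 239], [229, 219, 198], [166, 159, 147]]
1.25 [[254, 254, 250], [223, 208, 185], [135, 121, 105]]
1.41 [[254, 254, 251], [209, 188, 164], [107, 89, 71]]
1.57 [[254, 254, 251], [184, 161, 134], [164, 151, 136]]
1.7 [[254, 254, 251], [195, 173, 145], [146, 130, 112]]
side
0.4 [[127, 126, 114], [232, 235, 224], [224, 227, 212]]
0.64 [[116, 113, 101], [216, 215, 199], [214, 212, 194]]
0.85 [[109, 105, 95], [175, 168, 149], [180, 173, 154]]
1.1 [[118, 115, 103], [186, 181, 161], [190, 184, 165]]
1.25 [[129, 129, 117], [197, 192, 173], [197, 193, 174]]
1.41 [[154, 156, 143], [224, 227, 213], [211, 211, 194]]
1.57 [[191, 196, 182], [228, 232, 221], [196, 191, 172]]
1.7 [[213, 217, 203], [227, 231, 220], [201, 198, 180]]
```

Call:
play_rows(travel=[[0, 0, 1], [0, 0, 1], [0, 0, 1], [0, 0, 1], [0, 0, 0.8], [-0.4, 0, 0], [-0.3, 0, 0], [0, 0, 0]], twist=[0, 0, 0, 0, 0, 0, 0, 0])

```text
t: 18.88
eef_pos: [0.5509, -0.102, 0.0326]
ee_rot: [-3.14, 0.001, -1.784]
force: [-0.2, -0.1, 0.2]
width: 0.0005
gripper_force: 0.0
```

Call:
play_rows(travel=[[-0.2, 0, -0.1], [-0.2, 0, -0.15], [-0.2, 0, -0.15], [-0.15, 0, -0.15], [0, 0, 0]], twist=[0, 0, 0, 0, 0])

```text
t: 19.5
eef_pos: [0.554, -0.0841, 0.0453]
ee_rot: [-3.142, 0.0, -1.786]
force: [0.3, 0.2, -0.5]
width: 0.0008
gripper_force: 0.1
```

```bash
python3 car.py; python3 strip.py R 8
```

```text
tray XY mm [ -2.  -88.9  45.3] yaw err 0.0024084899581278685 f [ 0.3  0.2 -0.5] 19.5
scene
0.4 [[80, 76, 74], [96, 92, 91], [124, 119, 117]]
0.64 [[79, 78, 78], [65, 64, 63], [184, 178, 178]]
0.85 [[92, 71, 52], [82, 64, 48], [155, 149, 143]]
1.1 [[92, 50, 34], [125, 119, 107], [112, 93, 83]]
1.25 [[124, 88, 67], [123, 118, 107], [113, 93, 80]]
1.41 [[239, 235, 222], [122, 118, 106], [127, 119, 106]]
1.57 [[250, 250, 245], [130, 125, 113], [87, 83, 76]]
1.7 [[253, 253, 249], [188, 171, 146], [98, 94, 85]]
side
0.4 [[107, 99, 86], [125, 123, 111], [130, 129, 117]]
0.64 [[100, 93, 81], [126, 122, 109], [113, 109, 98]]
0.85 [[97, 91, 81], [113, 109, 98], [99, 95, 86]]
1.1 [[102, 95, 85], [123, 118, 103], [105, 100, 90]]
1.25 [[119, 113, 100], [131, 126, 109], [125, 119, 106]]
1.41 [[125, 121, 108], [162, 162, 145], [172, 173, 157]]
1.57 [[136, 137, 125], [186, 191, 174], [187, 189, 173]]
1.7 [[135, 136, 124], [197, 203, 186], [193, 198, 186]]
```

Call:
play_rows(travel=[[-0.15, 0, -0.05], [-0.15, 0, 0], [-0.1, 0, 0], [0, 0, 0]], twist=[0, 0, 0, 0])

```text
t: 20.1
eef_pos: [0.5561, -0.0749, 0.0467]
ee_rot: [-3.142, -0.0, -1.786]
force: [-0.1, -1.8, 2.1]
width: 0.0005
gripper_force: 1.2
```

Call:
play_rows(travel=[[-0.1, 0, 0], [-0.1, 0, 0], [0, 0, 0]], twist=[0, 0, 0])

```text
t: 20.48
eef_pos: [0.5574, -0.0693, 0.0464]
ee_rot: [-3.141, 0.001, -1.786]
force: [0.1, -0.0, 0.3]
width: 0.0008
gripper_force: 0.0
```

```bash
python3 car.py; python3 strip.py R 8|sed -n 2,9p
```

```text
tray XY mm [ -1.8 -73.8  46.4] yaw err 0.002363615908387351 f [ 0.1 -0.   0.3] 20.475
0.4 [[83, 79, 76], [98, 94, 93], [103, 100, 98]]
0.64 [[79, 77, 78], [65, 64, 64], [146, 141, 141]]
0.85 [[89, 70, 51], [87, 68, 48], [155, 149, 143]]
1.1 [[101, 74, 49], [97, 73, 51], [123, 115, 106]]
1.25 [[104, 62, 42], [100, 88, 74], [108, 93, 80]]
1.41 [[108, 52, 36], [122, 117, 105], [105, 72, 57]]
1.57 [[136, 102, 76], [128, 122, 111], [120, 104, 88]]
1.7 [[158, 131, 105], [124, 119, 108], [121, 113, 100]]
```

Call:
play_rows(travel=[[-0.1, 0, 0], [0, 0, 0], [0.3, 0, 0], [0.8, 0, 0], [1, 0, -0.5], [0, 0, -1], [0, 0, -1], [0, 0, 0]], twist=[0, 0, 0, 0, 0, 0, 0, 0])

```text
t: 21.58
eef_pos: [0.5474, -0.1201, 0.1111]
ee_rot: [-3.138, 0.001, -1.787]
force: [0.2, -0.7, -0.7]
width: 0.0005
gripper_force: 0.0
```

```bash
python3 car.py; python3 strip.py R 8|sed -n 2,9p; python3 strip.py L 8
```

```text
tray XY mm [  -0.6 -125.5  111.1] yaw err 0.0014619480498808124 f [ 0.2 -0.7 -0.7] 21.575
0.4 [[121, 115, 110], [123, 118, 115], [125, 121, 119]]
0.64 [[134, 131, 131], [96, 93, 93], [185, 179, 180]]
0.85 [[98, 77, 58], [89, 68, 49], [157, 151, 144]]
1.1 [[106, 78, 52], [103, 75, 49], [125, 117, 107]]
1.25 [[108, 66, 44], [104, 62, 42], [113, 97, 83]]
1.41 [[111, 51, 36], [106, 45, 31], [105, 70, 55]]
1.57 [[133, 102, 79], [114, 69, 46], [131, 93, 61]]
1.7 [[155, 131, 109], [151, 114, 79], [150, 110, 72]]
scene
0.4 [[127, 121, 111], [137, 120, 101], [162, 135, 106]]
0.64 [[125, 119, 108], [136, 121, 105], [162, 140, 114]]
0.85 [[125, 118, 107], [128, 118, 106], [162, 145, 123]]
1.1 [[131, 119, 104], [147, 125, 103], [150, 139, 124]]
1.25 [[135, 118, 100], [156, 128, 101], [163, 141, 114]]
1.41 [[139, 119, 97], [160, 130, 101], [159, 136, 110]]
1.57 [[146, 128, 104], [146, 133, 113], [157, 139, 117]]
1.7 [[145, 139, 120], [142, 136, 119], [185, 178, 163]]
side
0.4 [[115, 114, 108], [111, 110, 106], [109, 108, 103]]
0.64 [[158, 154, 153], [164, 162, 162], [163, 162, 162]]
0.85 [[119, 100, 80], [117, 98, 79], [120, 103, 87]]
1.1 [[114, 81, 65], [115, 89, 71], [114, 83, 68]]
1.25 [[113, 71, 58], [114, 73, 61], [113, 73, 62]]
1.41 [[120, 88, 71], [125, 98, 80], [127, 101, 80]]
1.57 [[204, 200, 183], [167, 156, 133], [136, 116, 91]]
1.7 [[204, 200, 183], [211, 211, 193], [134, 115, 91]]
```

Call:
play_rows(travel=[[0, 0, -1], [0, 0, -1], [-0.9, 0.8, 0], [-0.9, 0.8, 0], [-0.9, 0.8, 0], [-0.9, 0.8, 0], [-0.8, 0.9, 0], [-0.8, 0.9, 0]], twist=[0, 0, 0, 0, 0, 0, 0, 0])

```text
t: 22.78
eef_pos: [0.451, 0.0353, 0.1582]
ee_rot: [3.14, -0.001, -1.786]
force: [0.9, 0.7, 0.5]
width: 0.0006
gripper_force: 0.0
```

Call:
play_rows(travel=[[0, 0, 0], [0, 0, 0], [0, 0, 0], [0, 0, 0], [0, 0, 0], [0, 0, 0], [0, 0, 0], [0, 0, 0]], twist=[-1, -1, -1, -1, -1, -1, -1, -1])

```text
t: 23.78
eef_pos: [0.4515, 0.0346, 0.1582]
ee_rot: [3.14, 0.001, -0.581]
force: [0.1, -0.2, 0.2]
width: 0.0001
gripper_force: 0.0
```

Call:
play_rows(travel=[[0, 0, 0], [0, 0, 0], [0, 0, 0], [0, 0, 0]], twist=[-1, -1, -0.47, 0])

```text
t: 24.28
eef_pos: [0.4516, 0.0346, 0.1583]
ee_rot: [3.141, 0.001, -0.216]
force: [-0.5, -0.0, -0.5]
width: 0.0007
gripper_force: 0.0
```

```bash
python3 car.py; python3 - <<'E'
from prof import *
print(arm.get_state()["ee_rot"])
c=cam("wrist"); np.savez("w7.npz",p=c[0],K=c[1],R=c[2],t=c[3])
for z in (.0085,.036): print(z,[(a,b) for a,b in prof(c,"F",.03,z,np.arange(.03,.125,.003))])
E
python3 strip.py F 8
```

```text
tray XY mm [-127.5    4.9  158.3] yaw err 1.5721063518156886 f [-0.5 -0.  -0.5] 24.275
[ 3.14072838e+00  1.15673660e-03 -2.15875892e-01]
0.0085 [(30, [240, 241, 226]), (33, [241, 242, 228]), (36, [241, 243, 229]), (39, [241, 242, 227]), (42, [239, 239, 224]), (45, [236, 234, 213]), (48, [184, 134, 83]), (51, [180, 127, 74]), (54, [169, 118, 69]), (57, [221, 210, 180]), (60, [233, 234, 214]), (63, [234, 235, 215]), (66, [233, 234, 215]), (69, [234, 235, 216]), (72, [234, 235, 217]), (75, [234, 235, 216]), (78, [234, 235, 216]), (81, [232, 233, 213]), (84, [233, 234, 215]), (87, [230, 231, 210]), (90, [232, 233, 213]), (93, [230, 231, 210]), (96, [210, 212, 187]), (99, [107, 93, 71]), (102, [84, 65, 45]), (105, [100, 95, 83]), (108, [106, 101, 89]), (111, [107, 102, 90]), (114, [102, 97, 86]), (117, [122, 116, 102]), (120, [135, 129, 114]), (123, [129, 122, 108])]
0.036 [(30, [240, 241, 226]), (33, [238, 239, 223]), (36, [240, 242, 227]), (39, [240, 240, 226]), (42, [241, 242, 227]), (45, [237, 237, 219]), (48, [189, 142, 91]), (51, [181, 129, 75]), (54, [164, 116, 69]), (57, [227, 224
[... 704 characters left out ...]
246, 243, 228], [113, 85, 58]]
1.25 [[253, 254, 250], [248, 248, 236], [109, 83, 58]]
1.41 [[253, 254, 250], [242, 241, 228], [137, 132, 118]]
1.57 [[253, 254, 251], [247, 246, 234], [139, 138, 124]]
1.7 [[253, 254, 251], [246, 245, 233], [141, 140, 125]]
side
0.4 [[84, 79, 70], [81, 77, 69], [75, 72, 66]]
0.64 [[144, 142, 128], [171, 169, 150], [158, 154, 136]]
0.85 [[191, 188, 167], [221, 225, 211], [202, 208, 191]]
1.1 [[134, 115, 95], [197, 198, 180], [198, 200, 180]]
1.25 [[131, 114, 98], [184, 169, 143], [202, 189, 165]]
1.41 [[126, 107, 84], [193, 184, 161], [230, 231, 220]]
1.57 [[124, 103, 80], [201, 196, 176], [235, 239, 233]]
1.7 [[143, 138, 122], [213, 211, 195], [235, 239, 233]]
```

Call:
play_rows(travel=[[0, 0, 1], [0, 0, 1], [0, 0, 1], [0, 0, 1], [0, 0, 1], [0, 0, 0.3], [0.3, 0, 0], [0.3, 0, 0]], twist=[0, 0, 0, 0, 0, 0, 0, 0])

```text
t: 25.42
eef_pos: [0.4681, 0.0319, 0.0275]
ee_rot: [-3.141, -0.001, -0.215]
force: [0.2, 0.7, 0.4]
width: 0.0002
gripper_force: 0.0
```

Call:
play_rows(travel=[[0.2, 0, -0.1], [0.2, 0, -0.2], [0.2, 0, -0.2], [0.2, 0, -0.15], [0, 0, 0]], twist=[0, 0, 0, 0, 0])

```text
t: 26.05
eef_pos: [0.4869, 0.0275, 0.0432]
ee_rot: [-3.141, -0.001, -0.215]
force: [0.3, 0.2, 0.1]
width: 0.0005
gripper_force: 0.0
```

```bash
python3 car.py; python3 strip.py F 8; python3 - <<'E'
from prof import *
c=cam("wrist")
for z in (.0085,.05): print(z,[(a,b) for a,b in prof(c,"F",.03,z,np.arange(.03,.1,.003))])
E
```

```text
tray XY mm [-91.5   5.5  43.2] yaw err 1.5725398042708123 f [0.3 0.2 0.1] 26.05
scene
0.4 [[75, 66, 56], [77, 68, 58], [78, 68, 59]]
0.64 [[122, 119, 106], [109, 105, 93], [116, 111, 99]]
0.85 [[148, 133, 111], [126, 121, 109], [146, 139, 122]]
1.1 [[245, 242, 226], [135, 130, 117], [107, 103, 93]]
1.25 [[248, 247, 236], [154, 150, 135], [92, 89, 81]]
1.41 [[248, 247, 235], [204, 202, 185], [106, 102, 91]]
1.57 [[247, 247, 235], [174, 170, 155], [111, 106, 96]]
1.7 [[249, 249, 238], [124, 120, 108], [83, 82, 80]]
side
0.4 [[78, 73, 66], [76, 72, 65], [73, 71, 66]]
0.64 [[104, 97, 84], [101, 97, 86], [100, 96, 85]]
0.85 [[97, 97, 90], [121, 121, 113], [111, 114, 105]]
1.1 [[79, 79, 76], [126, 126, 117], [124, 119, 106]]
1.25 [[64, 65, 65], [129, 126, 116], [184, 169, 144]]
1.41 [[66, 68, 69], [122, 121, 113], [218, 218, 202]]
1.57 [[66, 69, 69], [122, 121, 113], [232, 236, 228]]
1.7 [[69, 72, 72], [124, 124, 115], [234, 237, 230]]
0.0085 [(30, [241, 242, 228]), (33, [242, 243, 228]), (36, [242, 243, 231]), (39, [241, 242, 229]), (42, [239, 240, 225]), (45, [238, 237, 217]), (48, [182,
[... 236 characters left out ...]
]), (81, [129, 131, 113]), (84, [128, 128, 111]), (87, [129, 131, 113]), (90, [129, 130, 113]), (93, [125, 126, 109]), (96, [126, 128, 110]), (99, [114, 115, 99])]
0.05 [(30, [242, 244, 232]), (33, [239, 240, 225]), (36, [242, 244, 231]), (39, [240, 240, 226]), (42, [190, 136, 79]), (45, [184, 131, 76]), (48, [184, 133, 81]), (51, [172, 173, 151]), (54, [153, 154, 134]), (57, [131, 131, 114]), (60, [128, 129, 112]), (63, [130, 132, 114]), (66, [129, 130, 112]), (69, [127, 129, 111]), (72, [128, 130, 112]), (75, [129, 130, 113]), (78, [126, 127, 110]), (81, [131, 132, 115]), (84, [19, 20, 19]), (87, [12, 13, 14]), (90, [13, 13, 14]), (93, [11, 12, 13]), (96, [12, 13, 14]), (99, [18, 19, 21])]
```

Call:
play_rows(travel=[[0.2, 0, -0.12], [0.2, 0, -0.06], [0.2, 0, 0], [0, 0, 0]], twist=[0, 0, 0, 0])

```text
t: 26.7
eef_pos: [0.5013, 0.0241, 0.0472]
ee_rot: [3.142, -0.0, -0.216]
force: [0.2, -0.7, -0.3]
width: 0.0009
gripper_force: 0.0
```

```bash
python3 car.py; python3 strip.py F 8|sed -n 1,9p
```

```text
tray XY mm [-76.7   5.4  47.2] yaw err 1.5723939012656392 f [ 0.2 -0.7 -0.3] 26.7
scene
0.4 [[82, 70, 59], [84, 72, 60], [83, 71, 61]]
0.64 [[123, 119, 105], [112, 107, 94], [119, 114, 100]]
0.85 [[127, 119, 102], [110, 103, 90], [158, 146, 126]]
1.1 [[239, 236, 220], [135, 131, 116], [115, 90, 66]]
1.25 [[248, 247, 236], [141, 136, 123], [117, 100, 80]]
1.41 [[248, 247, 236], [133, 128, 116], [106, 103, 92]]
1.57 [[248, 248, 236], [156, 151, 137], [93, 90, 82]]
1.7 [[248, 248, 237], [212, 210, 193], [122, 118, 106]]
```

Call:
play_rows(travel=[[0, 0, -1], [-1, 0, 0], [-1, 0, 0], [0, 0, 1], [0, 0, 1], [0, 0, 0.1], [0, 0, 0]], twist=[0, 0, 0, 0, 0, 0, 0])

```text
t: 27.68
eef_pos: [0.4523, 0.0349, 0.0201]
ee_rot: [3.141, 0.0, -0.215]
force: [-0.4, 0.4, -0.4]
width: 0.0005
gripper_force: 0.0
```

```bash
python3 car.py; python3 strip.py F 8|sed -n 1,9p; python3 - <<'E'
from prof import *
P=np.array(arm.get_state()["eef_pos"])
for n in ["side","scene"]:
    c=cam(n); ref=cv2.imread(f"pics/{n}0.png")[:,:,::-1]
    uv=proj(c,[P,P-[0,0,.019]]); u=int(round(uv[0,0])); print(n,uv.round(1).tolist())
    for r in range(int(uv[0,1])-6,int(uv[1,1])+4): print(r,c[0][r,u-4:u+5].mean(1).round().astype(int),ref[r,u-4:u+5].mean(1).round().astype(int))
E
```

```text
tray XY mm [-126.9    5.3   20.1] yaw err 1.5728677818049508 f [-0.4  0.4 -0.4] 27.675
scene
0.4 [[82, 70, 59], [109, 105, 95], [123, 119, 107]]
0.64 [[191, 187, 168], [123, 118, 106], [76, 74, 70]]
0.85 [[176, 168, 150], [65, 64, 61], [64, 57, 43]]
1.1 [[153, 146, 130], [36, 37, 40], [45, 42, 35]]
1.25 [[160, 157, 143], [37, 38, 41], [34, 34, 37]]
1.41 [[132, 127, 115], [39, 40, 43], [32, 33, 34]]
1.57 [[122, 118, 107], [37, 38, 41], [35, 34, 34]]
1.7 [[133, 130, 119], [35, 35, 39], [76, 63, 39]]
side [[350.1, 205.2], [349.8, 208.8]]
199 [111 102  91  82  80  86  89  95  99] [ 84  66  70  79  94 108 114 112 108]
200 [126 120 120 115 109 106  93  90  95] [ 66  67  80  93 104 106 107 105 101]
201 [123 120 117 116 120 114  98  92  89] [ 66  74  88  99 106 104 102 100 100]
202 [121 113 102 105 116 113  96  87  81] [ 68  81  96 101 102 101 101 100 100]
203 [118 115 113 112 115 112  89  74  68] [ 71  86  99 102 101  99  99  97  99]
204 [102 112 119 120 120 108  83  70  70] [ 81  93 100  99 102  99  99  99  97]
205 [ 79  90 101 105 108 100  80  71  70] [ 93 100 103 102 103 103 100 100 101]
[... 831 characters left out ...]
4 139 128  98  89  70  65  61  64]
211 [ 76  84  70 111 118 119 121 121 116] [142 141 143 140 132  98  80  67  64]
212 [ 66  67  61  89 114 119 119 110  86] [146 147 148 149 147 133 100  89  77]
213 [ 66  69  66  73  98 110  90  77  67] [147 153 151 151 151 148 142 130  93]
214 [66 69 68 67 74 77 70 66 63] [145 150 152 150 151 151 149 143 125]
215 [66 68 68 66 66 66 65 65 63] [144 147 147 144 144 143 142 138 132]
216 [66 65 65 65 65 64 64 62 62] [126 127 126 125 125 125 122 120 119]
217 [66 65 64 64 65 64 63 63 62] [121 121 120 120 120 119 118 117 117]
218 [66 64 65 64 65 64 62 64 65] [121 121 121 121 120 118 118 120 120]
219 [68 67 66 65 65 65 66 67 67] [118 120 122 121 121 121 121 121 122]
```

Call:
play_rows(travel=[[0.4, 0, 0], [0.4, 0, 0], [0.2, 0, 0], [0.2, 0, -0.1], [0, 0, 0]], twist=[0, 0, 0, 0, 0])

```text
t: 28.5
eef_pos: [0.4806, 0.0281, 0.0222]
ee_rot: [3.141, 0.002, -0.216]
force: [-4.5, 4.1, 4.1]
width: 0.0006
gripper_force: 3.2
```

Call:
play_rows(travel=[[0.2, 0, -0.15], [0.2, 0, -0.15], [0, 0, 0]], twist=[0, 0, 0])

```text
t: 28.88
eef_pos: [0.4887, 0.0256, 0.03]
ee_rot: [3.14, 0.004, -0.216]
force: [-12.7, 4.3, 14.9]
width: 0.0006
gripper_force: 8.6
```

```bash
python3 car.py; python3 strip.py F 8|sed -n 1,9p
```

```text
tray XY mm [-89.3   4.2  30. ] yaw err 1.571910356665632 f [-12.7   4.3  14.9] 28.875
scene
0.4 [[64, 61, 57], [70, 66, 62], [93, 88, 81]]
0.64 [[106, 103, 103], [107, 103, 94], [129, 125, 125]]
0.85 [[61, 57, 53], [123, 119, 107], [142, 136, 131]]
1.1 [[158, 127, 98], [128, 123, 112], [108, 105, 95]]
1.25 [[229, 225, 206], [131, 127, 115], [66, 64, 59]]
1.41 [[179, 175, 160], [105, 103, 96], [90, 75, 50]]
1.57 [[159, 155, 140], [112, 109, 100], [89, 79, 61]]
1.7 [[205, 203, 187], [89, 87, 80], [61, 55, 45]]
```

Call:
play_rows(travel=[[0, 0, -0.2], [0, 0, -0.1], [0, 0, 0]], twist=[0, 0, 0])

```text
t: 29.35
eef_pos: [0.4916, 0.0264, 0.0374]
ee_rot: [-3.141, -0.001, -0.215]
force: [-0.6, 0.6, 0.2]
width: 0.0007
gripper_force: 0.2
```

```bash
python3 car.py; python3 strip.py F 8|sed -n 1,9p
```

```text
tray XY mm [-86.7   5.5  37.4] yaw err 1.572614989818763 f [-0.6  0.6  0.2] 29.35
scene
0.4 [[64, 61, 57], [71, 67, 63], [99, 94, 87]]
0.64 [[106, 103, 103], [115, 111, 110], [136, 132, 132]]
0.85 [[61, 57, 53], [117, 113, 103], [144, 138, 134]]
1.1 [[160, 128, 101], [127, 123, 111], [123, 117, 105]]
1.25 [[239, 236, 220], [131, 126, 114], [107, 103, 93]]
1.41 [[241, 240, 226], [183, 180, 163], [79, 73, 62]]
1.57 [[230, 229, 214], [200, 198, 181], [96, 90, 78]]
1.7 [[246, 245, 233], [140, 135, 122], [76, 75, 73]]
```

Call:
play_rows(travel=[[0.15, 0, -0.12], [0.15, 0, -0.1], [0.15, 0, -0.05], [0, 0, 0]], twist=[0, 0, 0, 0])

```text
t: 29.95
eef_pos: [0.5026, 0.0239, 0.0441]
ee_rot: [-3.141, -0.0, -0.216]
force: [0.6, -0.1, 0.4]
width: 0.0006
gripper_force: 0.0
```

```bash
python3 car.py; python3 strip.py F 8|sed -n 1,9p
```

```text
tray XY mm [-75.4   5.4  44.1] yaw err 1.572443763947418 f [ 0.6 -0.1  0.4] 29.95
scene
0.4 [[64, 61, 57], [71, 67, 63], [128, 121, 111]]
0.64 [[106, 103, 103], [107, 104, 104], [160, 155, 155]]
0.85 [[61, 57, 53], [58, 56, 54], [172, 165, 162]]
1.1 [[90, 63, 43], [110, 101, 89], [104, 85, 70]]
1.25 [[100, 61, 43], [126, 122, 110], [103, 83, 69]]
1.41 [[214, 201, 177], [129, 124, 112], [105, 101, 91]]
1.57 [[246, 244, 231], [145, 141, 127], [87, 84, 76]]
1.7 [[248, 248, 236], [213, 211, 194], [116, 112, 100]]
```

Wall now about 1.35 and following; continue through the lock.

Call:
play_rows(travel=[[0.12, 0, -0.05], [0.12, 0, 0], [0.12, 0, 0], [0, 0, 0]], twist=[0, 0, 0, 0])

```text
t: 30.55
eef_pos: [0.5103, 0.0218, 0.0454]
ee_rot: [3.141, 0.001, -0.215]
force: [-6.1, 0.3, 7.9]
width: 0.0005
gripper_force: 4.3
```

Call:
play_rows(travel=[[0.1, 0, 0], [0.1, 0, 0], [0, 0, 0]], twist=[0, 0, 0])

```text
t: 30.92
eef_pos: [0.5166, 0.021, 0.0457]
ee_rot: [-3.141, -0.001, -0.215]
force: [0.2, 0.2, 0.0]
width: 0.0006
gripper_force: 0.0
```

```bash
python3 car.py; python3 strip.py F 8|sed -n 1,9p
```

```text
tray XY mm [-61.1   5.7  45.7] yaw err 1.5728304001767575 f [0.2 0.2 0. ] 30.925
scene
0.4 [[72, 68, 64], [83, 79, 74], [146, 138, 127]]
0.64 [[106, 103, 103], [107, 104, 104], [176, 170, 171]]
0.85 [[61, 57, 53], [59, 56, 54], [177, 170, 168]]
1.1 [[100, 74, 49], [96, 71, 48], [114, 93, 75]]
1.25 [[98, 71, 47], [95, 73, 52], [102, 74, 50]]
1.41 [[99, 47, 32], [119, 115, 103], [101, 56, 44]]
1.57 [[106, 61, 41], [127, 122, 110], [110, 81, 70]]
1.7 [[134, 105, 80], [130, 124, 112], [107, 102, 93]]
```

Call:
play_rows(travel=[[0.1, 0, 0], [0, 0, 0], [-0.3, 0, 0], [-0.8, 0, 0], [-0.9, 0, 0], [0, 0, -1], [0, 0, -1], [0, 0, -1]], twist=[0, 0, 0, 0, 0, 0, 0, 0])

```text
t: 32.02
eef_pos: [0.4687, 0.0311, 0.121]
ee_rot: [-3.142, 0.0, -0.215]
force: [0.5, 0.3, -0.6]
width: 0.0008
gripper_force: 0.0
```

Call:
play_rows(travel=[[0, 0, -1], [0, 0, -1], [0, 0, -1], [0, 0, -1], [0, 0, -1], [0, 0, -1], [0, 0, 0], [0, 0, 0]], twist=[0, 0, 0, 0, 0, 0, 0, 0])

```text
t: 33.02
eef_pos: [0.4687, 0.0311, 0.2696]
ee_rot: [-3.142, 0.001, -0.215]
force: [0.1, -0.0, -0.7]
width: 0.0004
gripper_force: 0.0
```

```bash
python3 car.py; for k in F R L; do echo $k; python3 strip.py $k 8; done; python3 - <<'E'
from prof import *
c=cam("wrist"); np.savez("w8.npz",p=c[0],K=c[1],R=c[2],t=c[3]); print("cam",-c[2].T@c[3])
for k,s in (("F",.01),("L",0.),("R",0.)): print(k,[(a,b and (b[0],b[2])) for a,b in prof(c,k,s,.0585,np.arange(.03,.1,.002))])
for n in ("scene","side"):
    cam(n)
    for o in ["grinder_a","spice_jar","shaker","pad"]:
        print(n,o,[(round(b["confidence"],2),np.round(b["extent"]).tolist()) for b in models.boxes_of(o,n)[:2]])
E
```

```text
tray XY mm [-110.     5.2  269.6] yaw err 1.5727240758927983 f [ 0.1 -0.  -0.7] 33.025
F
scene
0.4 [[127, 120, 110], [132, 125, 115], [130, 122, 113]]
0.64 [[186, 182, 184], [175, 171, 171], [177, 171, 172]]
0.85 [[105, 103, 100], [93, 91, 90], [176, 170, 167]]
1.1 [[110, 80, 54], [97, 72, 48], [114, 94, 75]]
1.25 [[102, 74, 48], [100, 73, 48], [103, 76, 52]]
1.41 [[100, 50, 34], [100, 47, 32], [100, 46, 31]]
1.57 [[104, 53, 37], [101, 43, 29], [101, 42, 29]]
1.7 [[139, 103, 78], [139, 101, 72], [132, 97, 68]]
side
0.4 [[87, 86, 81], [87, 86, 81], [124, 122, 115]]
0.64 [[112, 110, 104], [113, 111, 104], [110, 109, 101]]
0.85 [[156, 157, 157], [132, 132, 130], [126, 127, 125]]
1.1 [[172, 172, 173], [131, 136, 138], [126, 130, 132]]
1.25 [[157, 157, 154], [94, 89, 82], [82, 80, 73]]
1.41 [[117, 111, 104], [93, 79, 65], [88, 76, 62]]
1.57 [[98, 84, 75], [89, 66, 56], [87, 66, 55]]
1.7 [[109, 83, 65], [99, 71, 59], [92, 68, 56]]
R
scene
0.4 [[120, 114, 109], [138, 133, 129], [141, 135, 132]]
0.64 [[138, 135, 136], [116, 113, 112], [203, 198, 199]]
0.85 [[96, 74, 55], [104, 79, 56], [164,
[... 3306 characters left out ...]
(135, 117)), (76, (134, 116)), (78, (134, 116)), (80, (134, 116)), (82, (135, 116)), (84, (134, 116)), (86, (133, 115)), (88, (135, 115)), (90, (139, 118)), (92, (141, 120)), (94, (144, 122)), (96, (142, 121)), (98, (140, 119))]
scene grinder_a [(0.71, [398.0, 196.0, 12.0, 21.0])]
scene spice_jar [(0.65, [400.0, 222.0, 17.0, 27.0])]
scene shaker [(0.6, [324.0, 202.0, 29.0, 26.0]), (0.51, [272.0, 165.0, 5.0, 17.0])]
scene pad [(0.81, [219.0, 168.0, 36.0, 16.0])]
side grinder_a [(0.69, [316.0, 155.0, 10.0, 30.0]), (0.69, [303.0, 312.0, 52.0, 47.0])]
side spice_jar [(0.46, [339.0, 156.0, 12.0, 18.0])]
side shaker [(0.57, [286.0, 246.0, 14.0, 24.0])]
side pad [(0.85, [303.0, 311.0, 47.0, 47.0])]
```

```bash
python3 -c "
from station import arm
print(arm.job_done())"
```

```text
the job is handed in; nothing more can be done
None
```

I folded the left wall, then the right, then the front; all three measured upright and were holding after I pulled the arm clear. The grinder, spice jar, shaker and pad still showed where they were, and I handed the job in at about 33 s.

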